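# Wind down the filter-cassette clamp with its crank

### The arm

A 6-joint arm with a two-finger parallel gripper is mounted at the origin on the work surface. World frame = base frame: x ahead of the robot, y to its left, z up, the work surface at z = 0. Lengths are in mm, angles in rad, forces in N, time in s.
With the tool pointing down it reaches from about 300 to 875 mm from the base axis. Payload 4.2 kg.
Tool frame: the origin (TCP) lies at the centre of the arm's flange, where the gripper is bolted on; the fingertips stand 173 mm ahead of it and the grasp point (between the pads) lies 155 mm ahead of it; y points along the fingers, x is the direction in which the jaws open and shut, and the axes are right-handed (so a half turn about y gives the same grasp; the last joint's range is limited). The gripper opens to 85 mm and grips with 20 to 120 N. Pads are 22 mm wide; open, the fingers measure 114 mm over their backs; the gripper's body (76 mm by 85 mm) begins 54 mm behind the grasp point. The pads swing forward as they close: fully open they stand 13 mm farther back than shut.
Start: joints at [1.17, 0.32, 1.565, -0, 1.257, -0.02], TCP at [213.703, 533.811, 404.738] pointing down, gripper open.
Joint ranges: [-3.11, 3.11], [-0.84, 2.01], [0.21, 2.61], [-1.34, 4.49], [0.05, 2.63], [-2.56, 2.56]. Speed limits (rad/s): [2.57, 2.57, 3.14, 3.14, 3.14, 3.14].

### API

Orientations are given as [roll, pitch, yaw] about the fixed x, y, z axes, in that order (R = Rz(yaw) Ry(pitch) Rx(roll)).
In Python, from workcell import r gives the robot as it stands.
- The arm moves only by the tool play_rows, never from a script. Its argument "increments" is a list of rows, each a list of 3 entries, a list of its own where there are three numbers: the opening, from 0 (shut) to 1 (fully open), then the shift along the tool's x, y, z in m, then the turn, a rotation vector about the tool's x, y, z in rad. In form: [[fingers, [tx, ty, tz], [rx, ry, rz]], ...]. A call has 1 to 10 rows; each row is the pose to reach, as a shift and turn from the pose measured when the call began, along the tool's axes at that moment; what a row does not reach only later rows make up. A row lasts 1/10 s, in which the tool goes at most 50 mm and 8.59 degrees, less where a joint would pass 70% of its speed; a pose out of reach is approached as far as the arm can. A call with a gripper value outside its range is refused whole. The fingers move at their own pace and stop on an object; "grip_force" is the grip in N (left out, the last holds). Time passes only in rows, so rows that repeat a pose let the fingers close. It gives the time, the measured TCP pose, the force and the opening at its end, in the units of the state.
- r.read_state(): the state, without advancing time (a new reading comes with each control period).
- r.read_camera(name): name is "scene" or "top" or "wrist"; returns a dict with "frame" (480x640x3 uint8, red, green, blue), "fx", "fy", "cx", "cy" (pixels), "R" (3x3) and "t" (3): a world point X has camera coordinates R X + t. Camera axes: x right, y down, z forward; pixel columns grow to the right and rows downward; lengths in mm; the calibration is good to about 2 mm. A picture is of the moment at which its call begins. There is no depth.
- r.sign_off(): hands the job in, once; it reports no verdict.
The state is a dict: "clock": time; "joint_pos": joint angles; "qvel": joint speeds; "effort": joint torques, N m; "tool_pos": TCP position; "tcp_rot": TCP orientation; "ft_force": force on the tool from outside, world axes, zero at the start; "ft_torque": the same for the moment, N m; "finger_gap": finger opening in mm.
Only numpy, scipy, OpenCV 4.12 (cv2) and the standard library are available. Lean on these libraries where they do the work, as an engineer would, in place of code of your own. Each camera call takes 0.05 s, during which the arm holds its last target. There are 200 camera calls.

### The job

Fit the loose crank fully onto the square end of the clamp's screw and wind it clockwise (seen from above), keeping the crank fully home on the square as the screw sinks, until the clamp plate has come down and grips the filter cassettes firmly - stop there, do not over-tighten. Then let go, leaving the crank on the screw, and leave everything else on the bench where it is.

Things in the scene. Friction and masses are not known exactly. Their poses are not given: they have to be found in the camera images.
- crank_hub (a point): centre of the loose crank's hub, half-way up: a steel block 32 x 32 x 26 mm high, sides parallel to the crank's x and y. The crank (0.3 kg) lies as it is used: hub and flat arm on the bench, handle upright. x points from the hub along the arm to the handle, z up. The arm is 20 mm wide and 10 mm high, level with the hub's underside, so the hub can be pinched across y
- crank_socket (a point): centre of the mouth of the crank's square socket, in the hub's underside (13 mm below crank_hub). The socket is 17.6 mm square, its sides parallel to the crank's x and y axes, and 19 mm deep
- crank_handle (a point): centre of the crank's upright handle, a black round grip 22 mm in diameter and 60 mm high that turns freely on its own pin; it stands 55 mm from the hub's axis along the crank's x, its centre 42.5 mm above the hub's underside (its top 72.5 mm, its foot 12.5 mm above)
- shaft (a point): shoulder of the clamp's screw: centre of the top of its 34 mm round collar, where the crank's hub sits when fully home (crank_socket then lies here). On it stands the 16 mm square end, 16 mm high, top 3 mm tapered, sides parallel to this point's x and y (the crank goes on in any of four ways). 190 mm above the bench and 29 mm above the bronze nut at the start; sinks 5 mm per clockwise turn
- screw (a joint): angle of the screw, rad, 0 at the start, growing clockwise seen from above (closing). The socket is loose on the square by about 7 degrees either way. Turning it free takes 0.25 N m, 4.5 N at the handle, felt while it moves (at rest friction holds the screw). After the plate meets the cassettes each further 0.1 rad adds about 0.08 N m, 1.4 N at the handle
- plate: the clamp's moving steel plate, 118 x 126 x 14 mm, origin at the centre of its underside; it sinks with the screw. Under it, fixed on the base, lie three white filter cassettes with black gaskets, 110 x 120 mm. It starts 13 to 16 mm above them (differs each time and must be felt for): 2.6 to 3.2 turns
- press: the clamp: steel base 140 x 200 x 30 mm, fixed, origin under its centre; two columns 83 mm to either side along y carry a crosshead 50 x 205 mm, top at 153 mm. Firm grip: the handle, while turning, needs 4 to 9 N more than running free (plate pressing with 280 to 620 N). Under 150 N is loose, over 900 N (13 N more) spoils the cassettes. Let go, it settles to about 300 N by itself
- spanner: a bystander: open-ended spanner 170 mm long, lying on the bench; origin under its middle
- beaker: a bystander: small glass beaker 52 mm in diameter, 70 mm high; origin under it
- jar: a bystander: white jar 56 mm in diameter, 60 mm high; origin under it
- bottle_a: a bystander: glass bottle with a blue cap, 70 mm in diameter, 150 mm high; origin under it
- bottle_b: a bystander: glass bottle with a blue cap, 56 mm in diameter, 120 mm high; origin under it
- wash_bottle: a bystander: white wash bottle with a green spout, 68 mm in diameter, 208 mm high; origin under it
There are look-alikes about, which are no part of the job. Of the things like the part that bears crank_hub, leave any that is green or red; of the rest the smaller one is meant.

How it is judged:
By the outcome, as a careful person would: the job done as asked, in the order asked, and still so for the second after the job is handed in, with the robot touching nothing.
It also fails if it takes over 72 s, if anything falls off the work surface, if the arm or the gripper's body presses on something with over 40 N, if the wrist force passes 120 N, or if a joint passes its speed limit or range.

## Working session

There is one attempt and no reset: what is moved stays moved. The work goes in short steps, Python scripts to look and compute and a tool call to move; the robot and the scene stay as the last step left them, time stands still between calls to the robot, and variables do not carry over. Pictures are saved under pics/ and viewed, about 8 in all and at most 12, crops included, and the job is handed in when it is done.

Besides the shell and the picture viewer there is one more tool, called after "Call:" as name(argument=value, ...) on one line, values as JSON. play_rows: Moves the arm, as the interface text tells. Its arguments: {"type":"object","properties":{"increments":{"type":"array","items":{"type":"array"}},"grip_force":{"type":"number"}},"required":["increments"]}

```bash
mkdir -p pics; ls; python3 - <<'E'
from workcell import r
import cv2,numpy as np
print(r.read_state())
for n in("scene","top"):
    c=r.read_camera(n);cv2.imwrite(f"pics/{n}0.png",c["frame"][:,:,::-1])
    print(n,c["fx"],c["fy"],c["cx"],c["cy"],np.round(c["R"],4).tolist(),np.round(c["t"],1).tolist())
E
```

```text
pics
{'clock': 0.0, 'joint_pos': array([ 1.17002263e+00,  3.20270680e-01,  1.56571966e+00,  6.66629273e-06,
        1.25741356e+00, -1.99915603e-02]), 'qvel': array([-0.00091931, -0.00127523,  0.00111118,  0.00190739, -0.00197566,
       -0.00104976]), 'effort': array([-8.81704345e-04, -4.15513480e+01, -2.34160960e+01, -1.68761721e-04,
        8.04273644e-03, -1.06196217e-05]), 'tool_pos': array([213.61670023, 533.64277924, 403.87840503]), 'tcp_rot': array([-1.57075378,  0.00181076,  1.19001217]), 'ft_force': array([ 0.72203416, -0.72553343, -0.19697845]), 'ft_torque': array([ 0.01205676, -0.02629017, -0.01890555]), 'finger_gap': 85.49296204362997}
scene 582.8088107398721 582.8088107398721 319.741213545978 224.92987492967114 [[-0.6469, 0.7625, -0.0065], [0.588, 0.4934, -0.641], [-0.4855, -0.4185, -0.7675]] [445.3, -175.5, 1611.8]
top 593.9256960659826 593.9256960659826 309.5444006443824 245.19251121584847 [[-0.0233, -0.9997, -0.0051], [-0.9977, 0.0236, -0.0628], [0.0629, 0.0036, -0.998]] [-126.4, 560.1, 1352.6]
```

View pics/top0.png

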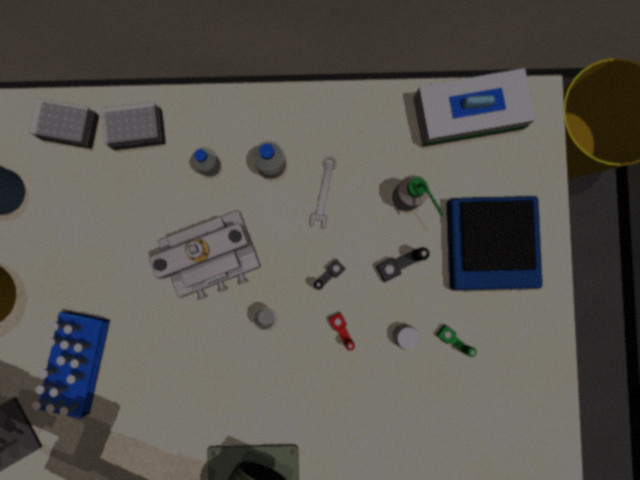

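View pics/scene0.png

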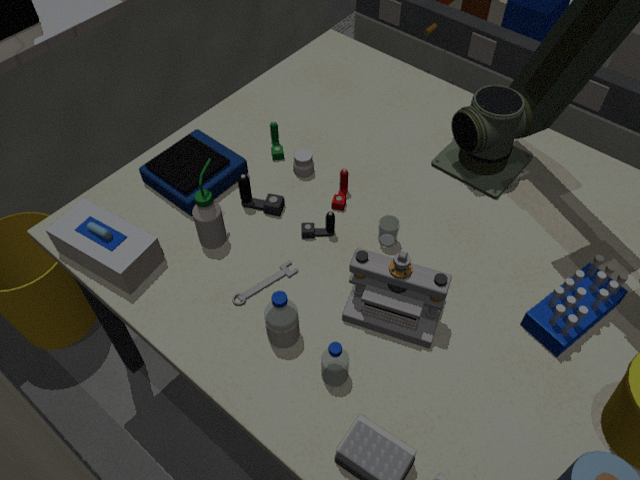

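Top view: of the two dark cranks the smaller has its hub at about (335,267) and handle at (320,284). The clamp's screw is at about (197,249). I'll enlarge these.

```bash
python3 - <<'E'
import cv2,numpy as np
t=cv2.imread("pics/top0.png");s=cv2.imread("pics/scene0.png")
def c(im,x,y,w=50,h=37): return cv2.resize(im[y:y+h,x:x+w],(400,296),interpolation=cv2.INTER_CUBIC)
cv2.imwrite("pics/crop0.png",np.vstack([np.hstack([c(t,305,253),c(t,172,230)]),np.hstack([c(s,295,205),c(s,377,243)])]))
E
```

```text
(no output)
```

View pics/crop0.png

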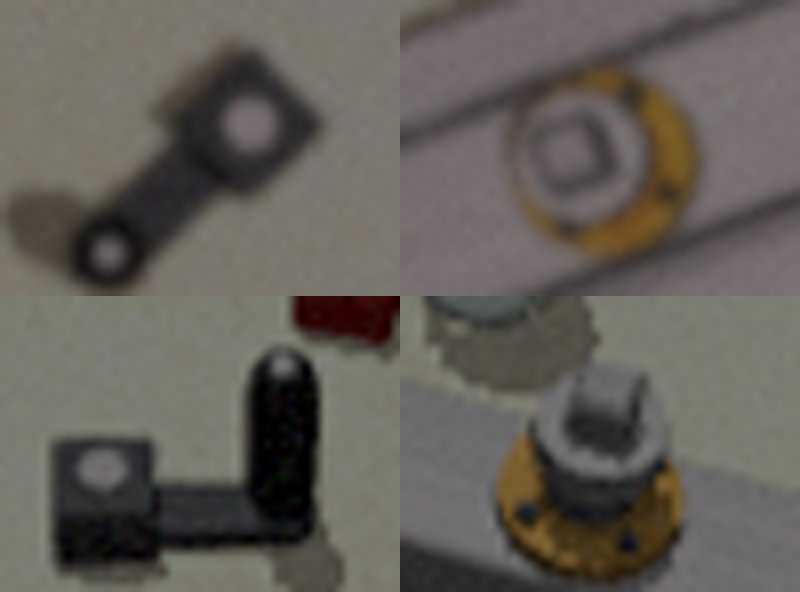

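The crop confirms the small crank: hub top at (336.2,268.8) and handle top at (318.4,284.6). The square top is at (194,248.8), turned about 10–15° in the image.

```bash
cat > h.py <<'E'
from workcell import r
import cv2,numpy as np
from scipy.spatial.transform import Rotation as Ro
def on(c,u,v,z):
    R=np.array(c["R"]);t=np.array(c["t"])
    d=R.T@np.array([(u-c["cx"])/c["fx"],(v-c["cy"])/c["fy"],1]);o=-R.T@t
    return o+d*(z-o[2])/d[2]
def px(c,X):
    p=np.array(c["R"])@np.array(X,float)+np.array(c["t"]);return np.array([c["fx"]*p[0]/p[2]+c["cx"],c["fy"]*p[1]/p[2]+c["cy"]])
def st():
    s=r.read_state();print("t",round(s["clock"],2),"pos",s["tool_pos"].round(1),"rot",s["tcp_rot"].round(4),"F",s["ft_force"].round(1),"T",s["ft_torque"].round(2),"gap",round(s["finger_gap"],1),"q",s["joint_pos"].round(2));return s
def goto(pos,yaw):
    """shift/turn in tool axes to get TCP at pos (mm) pointing straight down with given yaw"""
    s=st();A=Ro.from_euler("xyz",s["tcp_rot"]);B=Ro.from_euler("xyz",[-np.pi/2,0,yaw])
    p=A.inv().apply(np.array(pos)-s["tool_pos"])/1000
    w=(A.inv()*B).as_rotvec()
    print("shift",p.round(4),"rv",w.round(4),"deg",np.degrees(np.linalg.norm(w)).round(1));return p,w
E
python3 - <<'E'
from h import *
c={n:r.read_camera(n) for n in("top","scene")}
for nm,n,u,v,z in[("hub","top",336,268.5,26),("hub","scene",307.6,226.2,26),("han","top",318.2,284.3,72.5),("han","scene",330.2,213.4,72.5),("sq","top",193.8,248.5,206),("sq","scene",403,254.3,206)]:
    print(nm,n,on(c[n],u,v,z).round(1))
E
```

```text
hub top [ 501.7 -198.8   26. ]
hub scene [ 499.3 -199.3   26. ]
han top [ 466.7 -156.8   72.5]
han scene [ 462.8 -157.8   72.5]
sq top [543.9  90.1 206. ]
sq scene [542.8  93.9 206. ]
```

```bash
python3 - <<'E'
from h import *
goto([500,-199,340],0.708)
E
```

```text
t 0.2 pos [213.7 533.7 404.2] rot [-1.5708e+00  1.0000e-03  1.1900e+00] F [0.3 0.2 0. ] T [-0.02 -0.04  0.08] gap 85.4 q [ 1.17  0.32  1.57  0.    1.26 -0.02]
shift [-0.5737  0.0648 -0.5382] rv [ 2.00e-04  4.82e-01 -1.00e-03] deg 27.6
```

Call:
play_rows(increments=[[1, [-0.05, 0.004, -0.047], [0, 0.05, 0]], [1, [-0.574, 0.03, -0.538], [0, 0.482, 0]], [1, [-0.574, 0.03, -0.538], [0, 0.482, 0]], [1, [-0.574, 0.03, -0.538], [0, 0.482, 0]], [1, [-0.574, 0.03, -0.538], [0, 0.482, 0]], [1, [-0.574, 0.03, -0.538], [0, 0.482, 0]], [1, [-0.574, 0.03, -0.538], [0, 0.482, 0]], [1, [-0.574, 0.03, -0.538], [0, 0.482, 0]], [1, [-0.574, 0.065, -0.538], [0, 0.482, 0]], [1, [-0.574, 0.065, -0.538], [0, 0.482, 0]]])

```text
clock: 1.2
tool_pos: [395.3, 67.1, 376.4]
tcp_rot: [-1.572, -0.0, 0.708]
ft_force: [1.8, 1.3, 0.8]
finger_gap: 85.4
```

```bash
python3 - <<'E'
from h import *
goto([500,-199,340],0.708)
E
```

```text
t 1.2 pos [395.3  67.1 376.4] rot [-1.5718e+00 -2.0000e-04  7.0810e-01] F [1.8 1.3 0.8] T [0.   0.04 0.01] gap 85.4 q [ 0.14  0.07  1.97 -0.    1.11 -0.57]
shift [-0.0935  0.0367 -0.2702] rv [0.0011 0.0001 0.0002] deg 0.1
```

Call:
play_rows(increments=[[1, [-0.0935, 0.0367, -0.27], [0, 0, 0]], [1, [-0.0935, 0.0367, -0.27], [0, 0, 0]], [1, [-0.0935, 0.0367, -0.27], [0, 0, 0]], [1, [-0.0935, 0.0367, -0.27], [0, 0, 0]], [1, [-0.0935, 0.0367, -0.27], [0, 0, 0]], [1, [-0.0935, 0.0367, -0.27], [0, 0, 0]], [1, [-0.0935, 0.0367, -0.27], [0, 0, 0]], [1, [-0.0935, 0.0367, -0.27], [0, 0, 0]], [1, [-0.0935, 0.0367, -0.27], [0, 0, 0]]])

```text
clock: 2.1
tool_pos: [499.4, -197.9, 339.9]
tcp_rot: [-1.571, -0.0, 0.709]
ft_force: [0.3, -0.4, 0.2]
finger_gap: 85.5
```

```bash
python3 - <<'E'
from h import *
goto([500,-199,340],0.708)
c=r.read_camera("wrist");cv2.imwrite("pics/w1.png",c["frame"][:,:,::-1])
print(px(c,[500.5,-199,26]),px(c,[464.8,-157.3,72.5]), -np.array(c["R"]).T@np.array(c["t"]))
E
```

```text
t 2.1 pos [ 499.4 -197.9  339.9] rot [-1.5707 -0.      0.7087] F [ 0.3 -0.4  0.2] T [ 0.03 -0.04  0.  ] gap 85.5 q [-0.4   0.31  1.75  0.    1.08 -1.11]
shift [-0.0002 -0.0001 -0.0012] rv [-0.0001  0.0007  0.    ] deg 0.0
[319.53396677 230.61129585] [319.49152075 164.23012408] [ 455.53640041 -145.79756089  309.05775391]
```

View pics/w1.png

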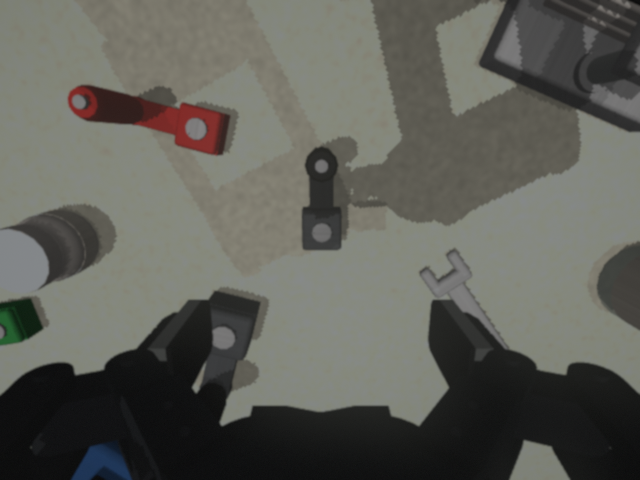

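Wrist view: the small crank's hub top is at (321.5,232) and its handle top at (321,166), aligned with the image's vertical. The jaws are therefore across the hub, and nothing stands beside it.

```bash
python3 - <<'E'
from h import *
c=r.read_camera("wrist")
h=on(c,321.5,232,26);a=on(c,321,166.3,72.5);print(h,a,np.linalg.norm((a-h)[:2]),np.arctan2(*(a-h)[1::-1]))
goto([h[0],h[1],177],0.708)
E
```

```text
[ 502.64627598 -198.71176066   26.        ] [ 466.50144298 -157.49815931   72.5       ] 54.817970492110064 2.2907648685169546
t 2.2 pos [ 499.5 -197.6  340.3] rot [-1.5717e+00 -4.0000e-04  7.0960e-01] F [ 0.7 -0.5 -0.1] T [-0.01 -0.02 -0.01] gap 85.4 q [-0.4   0.31  1.75 -0.    1.08 -1.11]
shift [ 0.0016  0.1633 -0.0028] rv [0.0009 0.0016 0.0004] deg 0.1
```

Call:
play_rows(increments=[[1, [0.001, 0.04, -0.002], [0, 0, 0]], [1, [0.001, 0.08, -0.002], [0, 0, 0]], [1, [0.001, 0.12, -0.002], [0, 0, 0]], [1, [0.001, 0.15, -0.002], [0, 0, 0]], [1, [0.001, 0.163, -0.002], [0, 0, 0]], [1, [0.001, 0.163, -0.002], [0, 0, 0]], [0, [0.001, 0.163, -0.002], [0, 0, 0]], [0, [0.001, 0.163, -0.002], [0, 0, 0]], [0, [0.001, 0.163, -0.002], [0, 0, 0]], [0, [0.001, 0.163, -0.002], [0, 0, 0]]], grip_force=70)

```text
clock: 3.2
tool_pos: [502.1, -198.8, 178.8]
tcp_rot: [-1.574, -0.001, 0.71]
ft_force: [3.2, -0.4, -0.3]
finger_gap: 30.6
```

Call:
play_rows(increments=[[0, [0, 0, 0], [0, 0, 0]], [0, [0, 0, 0], [0, 0, 0]], [0, [0, 0, 0], [0, 0, 0]], [0, [0, 0, 0], [0, 0, 0]]])

```text
clock: 3.6
tool_pos: [501.9, -198.8, 178.8]
tcp_rot: [-1.574, -0.001, 0.71]
ft_force: [-0.1, 0.2, -0.5]
finger_gap: 30.7
```

```bash
python3 - <<'E'
from h import *
st()
E
```

```text
t 3.6 pos [ 501.9 -198.8  178.8] rot [-1.5738e+00 -1.1000e-03  7.0980e-01] F [-0.1  0.2 -0.5] T [0.03 0.12 0.02] gap 30.7 q [-0.4   0.51  1.93 -0.    0.7  -1.11]
```

```bash
python3 - <<'E'
from h import *
goto([562,-16,430],0.175)
E
```

```text
t 3.6 pos [ 501.9 -198.8  178.8] rot [-1.5738e+00 -1.1000e-03  7.0980e-01] F [-0.1  0.2 -0.5] T [0.03 0.12 0.02] gap 30.7 q [-0.4   0.51  1.93 -0.    0.7  -1.11]
shift [ 0.1649 -0.2513  0.0987] rv [0.0026 0.5348 0.0019] deg 30.6
```

Call:
play_rows(increments=[[0, [0, -0.02, 0], [0, 0, 0]], [0, [0, -0.05, 0], [0, 0, 0]], [0, [0, -0.09, 0], [0, 0, 0]], [0, [0, -0.13, 0], [0, 0, 0]], [0, [0.02, -0.165, 0.015], [0, 0.06, 0]], [0, [0.05, -0.195, 0.03], [0, 0.16, 0]], [0, [0.08, -0.22, 0.048], [0, 0.26, 0]], [0, [0.11, -0.24, 0.066], [0, 0.36, 0]], [0, [0.14, -0.251, 0.084], [0, 0.46, 0]], [0, [0.165, -0.251, 0.099], [0.0026, 0.535, 0.002]]])

```text
clock: 4.6
tool_pos: [562.3, -14.0, 431.2]
tcp_rot: [-1.571, -0.003, 0.172]
ft_force: [0.9, -0.7, -4.4]
finger_gap: 30.5
```

Call:
play_rows(increments=[[0, [0, 0, 0], [0, 0, 0]], [0, [0, 0, 0], [0, 0, 0]]])

```text
clock: 4.8
tool_pos: [562.2, -13.4, 430.5]
tcp_rot: [-1.571, -0.001, 0.174]
ft_force: [0.0, -0.8, -3.6]
finger_gap: 30.7
```

```bash
python3 - <<'E'
from h import *
st()
c=r.read_camera("wrist");np.save("w2.npy",c,allow_pickle=True);f=c["frame"][:,:,::-1]
t=r.read_camera("top")["frame"][:,:,::-1]
p=px(c,[543.3,92,206]);print(p)
x=int(np.clip(p[0]-80,0,480));y=int(np.clip(p[1]-60,0,360));print(x,y)
cv2.imwrite("pics/w2.png",np.hstack([cv2.resize(f,(400,300)),cv2.resize(f[y:y+120,x:x+160],(400,300),interpolation=cv2.INTER_CUBIC)]))
E
```

```text
t 4.8 pos [562.2 -13.4 430.5] rot [-1.5714e+00 -1.3000e-03  1.7420e-01] F [ 0.  -0.8 -3.6] T [-0.04  0.02 -0.01] gap 30.7 q [-0.04  0.28  1.55 -0.    1.31 -0.22]
[317.88000894  56.57371445]
237 0
```

View pics/w2.png

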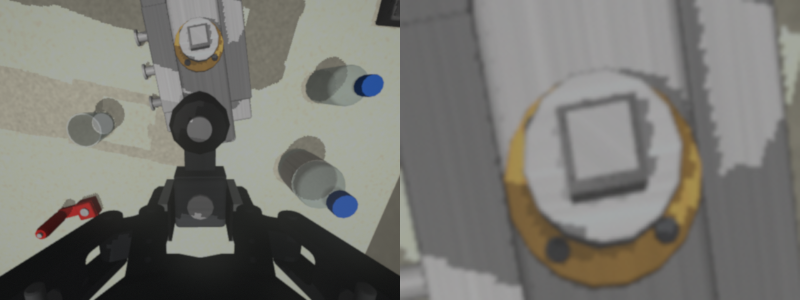

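The square top is centred at about (318.2,57.2), corners in the crop about (568,107), (628,97), (640,178) and (575,190). The held crank's hub top is at about (320,331).

```bash
python3 - <<'E'
from h import *
c=np.load("w2.npy",allow_pickle=True).item()
C=np.array([on(c,237+(u-400)/2.5-.3,v/2.5-.3,206) for u,v in[(568,107),(628,97),(640,178),(575,190)]])[:,:2]
print(C.round(1),C.mean(0))
for i in range(4):
    d=C[(i+1)%4]-C[i];print(np.linalg.norm(d).round(1),np.degrees(np.arctan2(d[1],d[0])).round(1))
print(on(c,320,331,277.7),on(c,320,205,430.5-178.8+72.5))
f=c["frame"][:,:,::-1]
cv2.imwrite("pics/hub2.png",np.hstack([cv2.resize(f[20:110,260:380],(400,300),interpolation=cv2.INTER_CUBIC),cv2.resize(f[260:365,250:390],(400,300),interpolation=cv2.INTER_CUBIC)]))
E
```

```text
[[535.7  96.9]
 [546.7 100.6]
 [551.5  87. ]
 [539.4  82.7]] [543.30194901  91.77268265]
11.6 18.6
14.4 -70.3
12.9 -160.3
14.7 104.7
[562.94406595 -13.52145563 277.7       ] [553.23794972  41.15573264 324.2       ]
```

View pics/hub2.png

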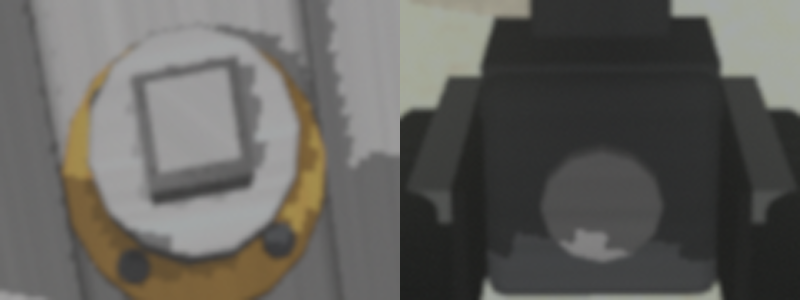

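```bash
python3 - <<'E'
from h import *
c=np.load("w2.npy",allow_pickle=True).item()
k=400/120
def fit(P,z):
    C=np.array([on(c,260+u/k-.35,20+v/k-.35,z) for u,v in P])[:,:2]
    print(C.mean(0),[ (np.degrees(np.arctan2(*(C[(i+1)%4]-C[i])[::-1]))%90).round(1) for i in range(len(C))],cv2.minAreaRect(C.astype(np.float32)))
fit([(146,82),(235,70),(243,160),(156,176)],206)
fit([(133,75),(237,57),(252,178),(152,194)],203)
goto([542.8,91.8,393],0.335)
E
```

```text
[543.41104234  92.10544373] [np.float64(17.0), np.float64(16.1), np.float64(19.6), np.float64(16.1)] ((543.45068359375, 91.96160888671875), (13.06199836730957, 12.471790313720703), 16.965362548828125)
[543.18245532  92.09020434] [np.float64(18.9), np.float64(18.3), np.float64(18.4), np.float64(19.2)] ((543.2040405273438, 92.06565856933594), (15.311934471130371, 16.31204605102539), 18.881017684936523)
t 4.9 pos [561.9 -14.6 430.5] rot [-1.5714e+00 -1.2000e-03  1.7210e-01] F [-0.8 -0.  -4.1] T [-0.1  -0.03 -0.02] gap 30.6 q [-0.05  0.28  1.55 -0.    1.31 -0.22]
shift [-0.0007  0.0374  0.1081] rv [ 0.0007 -0.1629  0.0011] deg 9.3
```

Square angle is about 18.5°, centre (543.2, 92.0). Moving above it, with the crank bottom about 8 mm above the square's top.

Call:
play_rows(increments=[[0, [0, 0, 0.02], [0, -0.03, 0]], [0, [0, 0, 0.05], [0, -0.08, 0]], [0, [0, 0, 0.08], [0, -0.12, 0]], [0, [0, 0.01, 0.1], [0, -0.15, 0]], [0, [-0.0005, 0.03, 0.108], [0.0007, -0.153, 0.001]], [0, [-0.0005, 0.0375, 0.108], [0.0007, -0.153, 0.001]], [0, [-0.0005, 0.0375, 0.108], [0.0007, -0.153, 0.001]], [0, [-0.0005, 0.0375, 0.108], [0.0007, -0.153, 0.001]]])

```text
clock: 5.7
tool_pos: [543.4, 90.7, 393.3]
tcp_rot: [-1.571, -0.001, 0.324]
ft_force: [0.1, -0.2, -2.6]
finger_gap: 30.6
```

```bash
python3 - <<'E'
from h import *
goto([542.8,92,393],0.325)
c=r.read_camera("scene")["frame"][:,:,::-1];print(px(r.read_camera("scene"),[543,92,206]))
cv2.imwrite("pics/s3.png",cv2.resize(c[200:290,350:470],(800,600),interpolation=cv2.INTER_CUBIC))
E
```

```text
t 5.7 pos [543.4  90.7 393.3] rot [-1.5713e+00 -6.0000e-04  3.2360e-01] F [ 0.1 -0.2 -2.6] T [-0.01 -0.01  0.  ] gap 30.6 q [ 0.14  0.29  1.64 -0.    1.21 -0.18]
shift [-0.0001  0.0003  0.0015] rv [ 0.0005 -0.0014  0.0006] deg 0.1
[402.13401442 253.8681524 ]
```

View pics/s3.png

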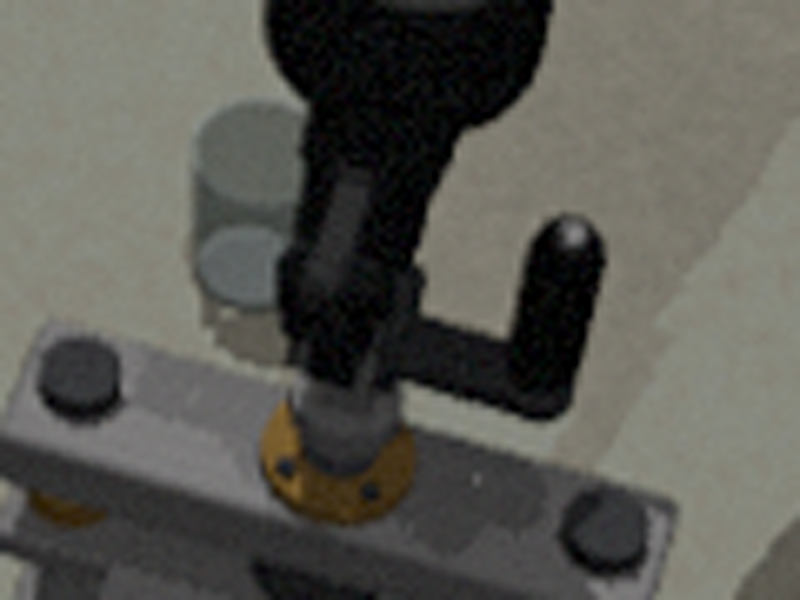

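The scene view shows the crank hub directly above the collar and square. Descending gently.

Call:
play_rows(increments=[[0, [0, 0.002, 0.0013], [0, 0, 0]], [0, [0, 0.004, 0.0013], [0, 0, 0]], [0, [0, 0.006, 0.0013], [0, 0, 0]], [0, [0, 0.008, 0.0013], [0, 0, 0]], [0, [0, 0.009, 0.0013], [0, 0, 0]], [0, [0, 0.01, 0.0013], [0, 0, 0]], [0, [0, 0.011, 0.0013], [0, 0, 0]], [0, [0, 0.012, 0.0013], [0, 0, 0]], [0, [0, 0.013, 0.0013], [0, 0, 0]]], grip_force=70)

```text
clock: 6.7
tool_pos: [543.0, 92.1, 380.8]
tcp_rot: [-1.571, -0.002, 0.324]
ft_force: [0.3, -0.3, -3.4]
finger_gap: 30.6
```

```bash
python3 - <<'E'
from h import *
st()
E
```

```text
t 6.7 pos [543.   92.1 380.8] rot [-1.5713 -0.0018  0.3238] F [ 0.3 -0.3 -3.4] T [-0.11 -0.04  0.02] gap 30.6 q [ 0.15  0.3   1.66 -0.    1.18 -0.18]
```

Call:
play_rows(increments=[[0, [0, 0.002, 0], [0, 0, 0]], [0, [0, 0.004, 0], [0, 0, 0]], [0, [0, 0.006, 0], [0, 0, 0]], [0, [0, 0.008, 0], [0, 0, 0]], [0, [0, 0.009, 0], [0, 0, 0]], [0, [0, 0.01, 0], [0, 0, 0]], [0, [0, 0.011, 0], [0, 0, 0]], [0, [0, 0.0115, 0], [0, 0, 0]], [0, [0, 0.012, 0], [0, 0, 0]]])

```text
clock: 7.6
tool_pos: [543.0, 92.1, 368.8]
tcp_rot: [-1.571, -0.002, 0.324]
ft_force: [-0.7, 0.6, -1.0]
finger_gap: 30.8
```

```bash
python3 - <<'E'
from h import *
st()
E
```

```text
t 7.6 pos [543.   92.1 368.8] rot [-1.5714 -0.0017  0.3238] F [-0.7  0.6 -1. ] T [-0.09  0.05  0.01] gap 30.8 q [ 0.15  0.31  1.68 -0.    1.16 -0.18]
```

Call:
play_rows(increments=[[0, [0, 0.0005, 0], [0, 0, 0]], [0, [0, 0.001, 0], [0, 0, 0]], [0, [0, 0.001, 0], [0, 0, 0]]])

```text
clock: 7.9
tool_pos: [542.9, 92.1, 368.7]
tcp_rot: [-1.571, -0.002, 0.324]
ft_force: [-2.4, 0.2, 5.7]
finger_gap: 30.5
```

```bash
python3 - <<'E'
from h import *
st()
E
```

```text
t 7.9 pos [542.9  92.1 368.7] rot [-1.5715 -0.0025  0.3238] F [-2.4  0.2  5.7] T [-0.14  0.55  0.02] gap 30.5 q [ 0.15  0.31  1.68 -0.    1.15 -0.18]
```

The crank is fully home: contact at the expected height, with about 9 N upward. Next: open, rise, and go to the handle.

Call:
play_rows(increments=[[1, [0, 0, 0], [0, 0, 0]], [1, [0, 0, 0], [0, 0, 0]], [1, [0, 0, 0], [0, 0, 0]], [1, [0, -0.02, 0], [0, 0, 0]], [1, [0, -0.05, 0], [0, 0, 0]], [1, [0, -0.08, 0], [0, 0, 0]], [1, [0, -0.085, 0.01], [0, 0, 0]], [1, [0, -0.085, 0.03], [0, 0, 0]], [1, [0, -0.085, 0.055], [0, 0, 0]], [1, [0, -0.085, 0.055], [0, 0, 0]]])

```text
clock: 8.9
tool_pos: [524.3, 146.4, 452.7]
tcp_rot: [-1.57, -0.001, 0.327]
ft_force: [0.6, -0.7, -0.6]
finger_gap: 85.4
```

```bash
python3 - <<'E'
from h import *
y=.324;z=np.array([-np.sin(y),np.cos(y)])
h=np.array([543,92.1])+55*z;print(h)
goto([*h,398],y)
c=r.read_camera("wrist");f=c["frame"][:,:,::-1]
t=r.read_camera("scene")["frame"][:,:,::-1]
cv2.imwrite("pics/w4.png",np.hstack([cv2.resize(f,(400,300)),cv2.resize(t[200:290,350:470],(400,300),interpolation=cv2.INTER_CUBIC)]))
E
```

```text
[525.49014634 144.23832587]
t 8.9 pos [524.3 146.4 452.7] rot [-1.5701e+00 -1.2000e-03  3.2650e-01] F [ 0.6 -0.7 -0.6] T [ 0.04 -0.01  0.02] gap 85.4 q [ 0.25  0.24  1.55  0.    1.35 -0.08]
shift [ 0.0004  0.0547 -0.0024] rv [-0.0007  0.0025  0.0012] deg 0.2
```

View pics/w4.png

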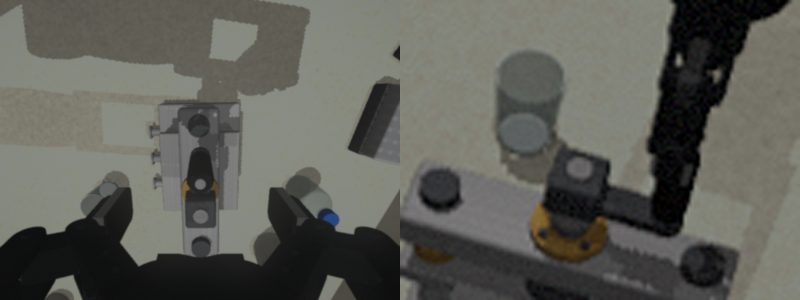

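The crank sits level on the screw and the handle is between the open fingers. Lowering and gripping the handle.

Call:
play_rows(increments=[[1, [0.0003, 0.02, -0.0024], [0, 0, 0]], [1, [0.0003, 0.045, -0.0024], [0, 0, 0]], [1, [0.0003, 0.055, -0.0024], [0, 0, 0]], [0.2, [0.0003, 0.055, -0.0024], [0, 0, 0]], [0, [0.0003, 0.055, -0.0024], [0, 0, 0]], [0, [0.0003, 0.055, -0.0024], [0, 0, 0]], [0, [0.0003, 0.055, -0.0024], [0, 0, 0]], [0, [0.0003, 0.055, -0.0024], [0, 0, 0]], [0, [0.0003, 0.055, -0.0024], [0, 0, 0]]], grip_force=40)

```text
clock: 9.9
tool_pos: [526.2, 142.6, 398.7]
tcp_rot: [-1.572, -0.003, 0.325]
ft_force: [0.1, 0.5, 2.8]
finger_gap: 20.8
```

```bash
cat >> h.py <<'E'
AX=np.array([543.0,92.1]);Z0=None
def circ(n=10,step=0.25,a0=None,zc=None,rad=55):
    """rows in tool frame continuing clockwise; zc = commanded TCP z at phi=0"""
    s=st();A=Ro.from_euler("xyz",s["tcp_rot"]);y=.324
    d=s["tool_pos"][:2]-AX;th=np.arctan2(d[1],d[0]);phi=(y+np.pi/2)-th
    T=s["ft_force"];u=np.array([d[1],-d[0]])/np.linalg.norm(d)
    print("r",np.linalg.norm(d).round(2),"phi mod",(phi%(2*np.pi)).round(3),"Ftan",(T[:2]@u).round(2),"Frad",(T[:2]@d/np.linalg.norm(d)).round(2))
    p0=a0 if a0 is not None else phi
    for i in range(1,n+1):
        f=p0+step*i
        w=np.array([*(AX+rad*np.array([np.cos(y+np.pi/2-f),np.sin(y+np.pi/2-f)])),zc-f*5/2/np.pi])
        q=A.inv().apply(w-s["tool_pos"])/1000
        print("[0,[%.4f,%.4f,%.4f],[0,0,0]],"%tuple(q),end="")
    print("\nphi end",p0+n*step)
E
python3 - <<'E'
from h import *
circ(10,.2,a0=0,zc=397.7)
E
```

```text
t 9.9 pos [526.2 142.6 398.7] rot [-1.5719 -0.003   0.3253] F [0.1 0.5 2.8] T [ 0.03  0.02 -0.01] gap 20.8 q [ 0.24  0.28  1.64 -0.    1.22 -0.08]
r 53.22 phi mod 0.003 Ftan 0.29 Frad 0.48
[0,[0.0107,0.0012,0.0007],[0,0,0]],[0,[0.0212,0.0014,-0.0026],[0,0,0]],[0,[0.0309,0.0016,-0.0079],[0,0,0]],[0,[0.0393,0.0018,-0.0149],[0,0,0]],[0,[0.0461,0.0020,-0.0236],[0,0,0]],[0,[0.0510,0.0021,-0.0334],[0,0,0]],[0,[0.0540,0.0023,-0.0439],[0,0,0]],[0,[0.0547,0.0025,-0.0549],[0,0,0]],[0,[0.0533,0.0027,-0.0658],[0,0,0]],[0,[0.0497,0.0028,-0.0762],[0,0,0]],
phi end 2.0
```

```bash
sed -i 's/^AX=.*/AX=np.array([543.4,91.0])/' h.py; python3 - <<'E'
from h import *
circ(10,.2,a0=0,zc=398.2)
E
```

```text
t 9.9 pos [526.2 142.6 398.7] rot [-1.5719 -0.003   0.3253] F [0.1 0.5 2.8] T [ 0.03  0.02 -0.01] gap 20.8 q [ 0.24  0.28  1.64 -0.    1.22 -0.08]
r 54.39 phi mod 0.003 Ftan 0.29 Frad 0.48
[0,[0.0108,0.0007,-0.0005],[0,0,0]],[0,[0.0213,0.0009,-0.0038],[0,0,0]],[0,[0.0309,0.0011,-0.0090],[0,0,0]],[0,[0.0393,0.0013,-0.0161],[0,0,0]],[0,[0.0461,0.0015,-0.0247],[0,0,0]],[0,[0.0511,0.0016,-0.0345],[0,0,0]],[0,[0.0540,0.0018,-0.0451],[0,0,0]],[0,[0.0548,0.0020,-0.0561],[0,0,0]],[0,[0.0533,0.0022,-0.0670],[0,0,0]],[0,[0.0498,0.0023,-0.0773],[0,0,0]],
phi end 2.0
```

Call:
play_rows(increments=[[0, [0.0108, 0.0007, -0.0005], [0, 0, 0]], [0, [0.0213, 0.0009, -0.0038], [0, 0, 0]], [0, [0.0309, 0.0011, -0.009], [0, 0, 0]], [0, [0.0393, 0.0013, -0.0161], [0, 0, 0]], [0, [0.0461, 0.0015, -0.0247], [0, 0, 0]], [0, [0.0511, 0.0016, -0.0345], [0, 0, 0]], [0, [0.054, 0.0018, -0.0451], [0, 0, 0]], [0, [0.0548, 0.002, -0.0561], [0, 0, 0]], [0, [0.0533, 0.0022, -0.067], [0, 0, 0]], [0, [0.0498, 0.0023, -0.0773], [0, 0, 0]]])

```text
clock: 10.9
tool_pos: [598.7, 86.2, 397.4]
tcp_rot: [-1.567, -0.004, 0.325]
ft_force: [-3.1, 5.3, 6.7]
finger_gap: 20.8
```

```bash
python3 - <<'E'
from h import *
circ(10,.25,a0=2.0,zc=398.2)
E
```

```text
t 10.9 pos [598.7  86.2 397.4] rot [-1.5673 -0.0039  0.3249] F [-3.1  5.3  6.7] T [0.93 1.04 0.06] gap 20.8 q [ 0.12  0.37  1.51  0.    1.26 -0.2 ]
r 55.5 phi mod 1.981 Ftan -5.05 Frad -3.51
[0,[-0.0081,0.0009,-0.0124],[0,0,0]],[0,[-0.0180,0.0010,-0.0219],[0,0,0]],[0,[-0.0299,0.0011,-0.0287],[0,0,0]],[0,[-0.0432,0.0013,-0.0323],[0,0,0]],[0,[-0.0569,0.0014,-0.0325],[0,0,0]],[0,[-0.0702,0.0016,-0.0293],[0,0,0]],[0,[-0.0824,0.0017,-0.0229],[0,0,0]],[0,[-0.0925,0.0019,-0.0137],[0,0,0]],[0,[-0.1001,0.0021,-0.0023],[0,0,0]],[0,[-0.1047,0.0024,0.0106],[0,0,0]],
phi end 4.5
```

```bash
sed -i 's/    for i in range(1,n+1):/    print("rv",(A.inv()*Ro.from_euler("xyz",[-np.pi\/2,0,y])).as_rotvec().round(4))\n&/' h.py; python3 - <<'E'
from h import *
circ(10,.25,a0=2.0,zc=398.5)
E
```

```text
t 10.9 pos [598.7  86.2 397.4] rot [-1.5673 -0.0039  0.3249] F [-3.1  5.3  6.7] T [0.93 1.04 0.06] gap 20.8 q [ 0.12  0.37  1.51  0.    1.26 -0.2 ]
r 55.5 phi mod 1.981 Ftan -5.05 Frad -3.51
rv [-0.0035  0.001   0.0039]
[0,[-0.0081,0.0006,-0.0124],[0,0,0]],[0,[-0.0180,0.0007,-0.0219],[0,0,0]],[0,[-0.0299,0.0008,-0.0287],[0,0,0]],[0,[-0.0432,0.0010,-0.0323],[0,0,0]],[0,[-0.0569,0.0011,-0.0325],[0,0,0]],[0,[-0.0702,0.0013,-0.0293],[0,0,0]],[0,[-0.0824,0.0014,-0.0229],[0,0,0]],[0,[-0.0925,0.0016,-0.0137],[0,0,0]],[0,[-0.1001,0.0018,-0.0023],[0,0,0]],[0,[-0.1046,0.0021,0.0106],[0,0,0]],
phi end 4.5
```

Call:
play_rows(increments=[[0, [-0.0081, 0.0006, -0.0124], [-0.0035, 0.001, 0.004]], [0, [-0.018, 0.0007, -0.0219], [-0.0035, 0.001, 0.004]], [0, [-0.0299, 0.0008, -0.0287], [-0.0035, 0.001, 0.004]], [0, [-0.0432, 0.001, -0.0323], [-0.0035, 0.001, 0.004]], [0, [-0.0569, 0.0011, -0.0325], [-0.0035, 0.001, 0.004]], [0, [-0.0702, 0.0013, -0.0293], [-0.0035, 0.001, 0.004]], [0, [-0.0824, 0.0014, -0.0229], [-0.0035, 0.001, 0.004]], [0, [-0.0925, 0.0016, -0.0137], [-0.0035, 0.001, 0.004]], [0, [-0.1001, 0.0018, -0.0023], [-0.0035, 0.001, 0.004]], [0, [-0.1046, 0.0021, 0.0106], [-0.0035, 0.001, 0.004]]])

```text
clock: 11.9
tool_pos: [496.1, 61.3, 395.9]
tcp_rot: [-1.576, -0.002, 0.324]
ft_force: [2.7, -4.3, 5.5]
finger_gap: 21.1
```

```bash
python3 - <<'E'
from h import *
circ(10,.25,a0=4.5,zc=398.5)
E
```

```text
t 11.9 pos [496.1  61.3 395.9] rot [-1.5764 -0.0023  0.3238] F [ 2.7 -4.3  5.5] T [-0.36 -0.72 -0.02] gap 21.1 q [ 0.1   0.21  1.75 -0.01  1.19 -0.22]
r 55.88 phi mod 4.476 Ftan -5.04 Frad -0.0
rv [ 0.0056 -0.0002  0.0023]
[0,[-0.0006,0.0011,0.0152],[0,0,0]],[0,[0.0016,0.0012,0.0287],[0,0,0]],[0,[0.0071,0.0014,0.0413],[0,0,0]],[0,[0.0155,0.0015,0.0521],[0,0,0]],[0,[0.0264,0.0017,0.0605],[0,0,0]],[0,[0.0389,0.0019,0.0659],[0,0,0]],[0,[0.0525,0.0021,0.0681],[0,0,0]],[0,[0.0661,0.0024,0.0668],[0,0,0]],[0,[0.0791,0.0026,0.0622],[0,0,0]],[0,[0.0904,0.0029,0.0546],[0,0,0]],
phi end 7.0
```

Call:
play_rows(increments=[[0, [-0.0006, 0.0011, 0.0152], [0.0056, 0, 0.0023]], [0, [0.0016, 0.0012, 0.0287], [0.0056, 0, 0.0023]], [0, [0.0071, 0.0014, 0.0413], [0.0056, 0, 0.0023]], [0, [0.0155, 0.0015, 0.0521], [0.0056, 0, 0.0023]], [0, [0.0264, 0.0017, 0.0605], [0.0056, 0, 0.0023]], [0, [0.0389, 0.0019, 0.0659], [0.0056, 0, 0.0023]], [0, [0.0525, 0.0021, 0.0681], [0.0056, 0, 0.0023]], [0, [0.0661, 0.0024, 0.0668], [0.0056, 0, 0.0023]], [0, [0.0791, 0.0026, 0.0622], [0.0056, 0, 0.0023]], [0, [0.0904, 0.0029, 0.0546], [0.0056, 0, 0.0023]]])

```text
clock: 12.9
tool_pos: [563.7, 141.6, 393.1]
tcp_rot: [-1.571, 0.004, 0.324]
ft_force: [-4.5, 0.4, 7.7]
finger_gap: 21.0
```

```bash
python3 - <<'E'
from h import *
circ(10,.25,a0=7.0,zc=398.5)
E
```

```text
t 12.9 pos [563.7 141.6 393.1] rot [-1.5705  0.0039  0.3244] F [-4.5  0.4  7.7] T [ 0.05  0.99 -0.01] gap 21.0 q [ 0.23  0.34  1.57 -0.    1.24 -0.1 ]
r 54.49 phi mod 0.705 Ftan -4.35 Frad -1.29
rv [-0.0003  0.0004 -0.0039]
[0,[0.0100,0.0004,-0.0103],[0,0,0]],[0,[0.0163,0.0005,-0.0224],[0,0,0]],[0,[0.0194,0.0007,-0.0358],[0,0,0]],[0,[0.0191,0.0009,-0.0495],[0,0,0]],[0,[0.0154,0.0011,-0.0627],[0,0,0]],[0,[0.0086,0.0014,-0.0746],[0,0,0]],[0,[-0.0010,0.0016,-0.0844],[0,0,0]],[0,[-0.0127,0.0018,-0.0916],[0,0,0]],[0,[-0.0258,0.0021,-0.0956],[0,0,0]],[0,[-0.0395,0.0023,-0.0963],[0,0,0]],
phi end 9.5
```

Call:
play_rows(increments=[[0, [0.01, 0.0004, -0.0103], [0, 0, -0.004]], [0, [0.0163, 0.0005, -0.0224], [0, 0, -0.004]], [0, [0.0194, 0.0007, -0.0358], [0, 0, -0.004]], [0, [0.0191, 0.0009, -0.0495], [0, 0, -0.004]], [0, [0.0154, 0.0011, -0.0627], [0, 0, -0.004]], [0, [0.0086, 0.0014, -0.0746], [0, 0, -0.004]], [0, [-0.001, 0.0016, -0.0844], [0, 0, -0.004]], [0, [-0.0127, 0.0018, -0.0916], [0, 0, -0.004]], [0, [-0.0258, 0.0021, -0.0956], [0, 0, -0.004]], [0, [-0.0395, 0.0023, -0.0963], [0, 0, -0.004]]])

```text
clock: 13.9
tool_pos: [557.8, 36.6, 392.1]
tcp_rot: [-1.574, -0.006, 0.324]
ft_force: [5.4, 0.9, 4.1]
finger_gap: 21.1
```

```bash
python3 - <<'E'
from h import *
circ(10,.25,a0=9.5,zc=398.5)
E
```

```text
t 13.9 pos [557.8  36.6 392.1] rot [-1.5736 -0.0064  0.3238] F [5.4 0.9 4.1] T [ 0.58 -0.87 -0.04] gap 21.1 q [ 0.05  0.3   1.62 -0.    1.21 -0.28]
r 56.28 phi mod 3.208 Ftan -5.5 Frad 0.51
rv [ 0.0028 -0.0002  0.0064]
[0,[-0.0139,0.0012,0.0040],[0,0,0]],[0,[-0.0262,0.0013,0.0100],[0,0,0]],[0,[-0.0367,0.0014,0.0188],[0,0,0]],[0,[-0.0447,0.0016,0.0300],[0,0,0]],[0,[-0.0497,0.0017,0.0428],[0,0,0]],[0,[-0.0513,0.0018,0.0564],[0,0,0]],[0,[-0.0495,0.0020,0.0700],[0,0,0]],[0,[-0.0445,0.0022,0.0827],[0,0,0]],[0,[-0.0364,0.0024,0.0938],[0,0,0]],[0,[-0.0258,0.0027,0.1026],[0,0,0]],
phi end 12.0
```

Call:
play_rows(increments=[[0, [-0.0139, 0.0012, 0.004], [0.0028, 0, 0.006]], [0, [-0.0262, 0.0013, 0.01], [0.0028, 0, 0.006]], [0, [-0.0367, 0.0014, 0.0188], [0.0028, 0, 0.006]], [0, [-0.0447, 0.0016, 0.03], [0.0028, 0, 0.006]], [0, [-0.0497, 0.0017, 0.0428], [0.0028, 0, 0.006]], [0, [-0.0513, 0.0018, 0.0564], [0.0028, 0, 0.006]], [0, [-0.0495, 0.002, 0.07], [0.0028, 0, 0.006]], [0, [-0.0445, 0.0022, 0.0827], [0.0028, 0, 0.006]], [0, [-0.0364, 0.0024, 0.0938], [0.0028, 0, 0.006]], [0, [-0.0258, 0.0027, 0.1026], [0.0028, 0, 0.006]]])

```text
clock: 14.9
tool_pos: [499.9, 124.5, 389.3]
tcp_rot: [-1.575, 0.002, 0.325]
ft_force: [-0.7, -4.6, 4.5]
finger_gap: 21.0
```

```bash
python3 - <<'E'
from h import *
circ(10,.25,a0=12.0,zc=398.5)
E
```

```text
t 14.9 pos [499.9 124.5 389.3] rot [-1.5753  0.0019  0.3248] F [-0.7 -4.6  4.5] T [-0.87 -0.02  0.03] gap 21.0 q [ 0.22  0.24  1.72 -0.01  1.18 -0.1 ]
r 54.89 phi mod 5.693 Ftan -4.08 Frad -2.23
rv [ 0.0045  0.0008 -0.0019]
[0,[0.0134,0.0005,0.0067],[0,0,0]],[0,[0.0269,0.0007,0.0092],[0,0,0]],[0,[0.0406,0.0009,0.0084],[0,0,0]],[0,[0.0537,0.0011,0.0043],[0,0,0]],[0,[0.0653,0.0013,-0.0030],[0,0,0]],[0,[0.0747,0.0015,-0.0129],[0,0,0]],[0,[0.0815,0.0017,-0.0249],[0,0,0]],[0,[0.0850,0.0020,-0.0381],[0,0,0]],[0,[0.0852,0.0022,-0.0519],[0,0,0]],[0,[0.0819,0.0025,-0.0652],[0,0,0]],
phi end 14.5
```

Call:
play_rows(increments=[[0, [0.0134, 0.0005, 0.0067], [0.0045, 0.001, -0.002]], [0, [0.0269, 0.0007, 0.0092], [0.0045, 0.001, -0.002]], [0, [0.0406, 0.0009, 0.0084], [0.0045, 0.001, -0.002]], [0, [0.0537, 0.0011, 0.0043], [0.0045, 0.001, -0.002]], [0, [0.0653, 0.0013, -0.003], [0.0045, 0.001, -0.002]], [0, [0.0747, 0.0015, -0.0129], [0.0045, 0.001, -0.002]], [0, [0.0815, 0.0017, -0.0249], [0.0045, 0.001, -0.002]], [0, [0.085, 0.002, -0.0381], [0.0045, 0.001, -0.002]], [0, [0.0852, 0.0022, -0.0519], [0.0045, 0.001, -0.002]], [0, [0.0819, 0.0025, -0.0652], [0.0045, 0.001, -0.002]]])

```text
clock: 15.9
tool_pos: [598.6, 88.9, 387.6]
tcp_rot: [-1.569, -0.002, 0.324]
ft_force: [0.6, 5.1, 6.3]
finger_gap: 20.7
```

```bash
python3 - <<'E'
from h import *
circ(10,.18,a0=14.5,zc=398.5)
E
```

```text
t 15.9 pos [598.6  88.9 387.6] rot [-1.5691 -0.0023  0.3237] F [0.6 5.1 6.3] T [ 0.99  0.33 -0.07] gap 20.7 q [ 0.13  0.38  1.52  0.    1.24 -0.2 ]
r 55.26 phi mod 1.933 Ftan -5.14 Frad 0.45
rv [-0.0017 -0.0003  0.0023]
[0,[-0.0046,0.0008,-0.0088],[0,0,0]],[0,[-0.0104,0.0009,-0.0168],[0,0,0]],[0,[-0.0176,0.0010,-0.0236],[0,0,0]],[0,[-0.0259,0.0011,-0.0290],[0,0,0]],[0,[-0.0350,0.0012,-0.0328],[0,0,0]],[0,[-0.0446,0.0014,-0.0350],[0,0,0]],[0,[-0.0545,0.0015,-0.0353],[0,0,0]],[0,[-0.0643,0.0016,-0.0340],[0,0,0]],[0,[-0.0737,0.0017,-0.0308],[0,0,0]],[0,[-0.0824,0.0019,-0.0261],[0,0,0]],
phi end 16.3
```

Call:
play_rows(increments=[[0, [-0.0046, 0.0008, -0.0088], [0, 0, 0.002]], [0, [-0.0104, 0.0009, -0.0168], [0, 0, 0.002]], [0, [-0.0176, 0.001, -0.0236], [0, 0, 0.002]], [0, [-0.0259, 0.0011, -0.029], [0, 0, 0.002]], [0, [-0.035, 0.0012, -0.0328], [0, 0, 0.002]], [0, [-0.0446, 0.0014, -0.035], [0, 0, 0.002]], [0, [-0.0545, 0.0015, -0.0353], [0, 0, 0.002]], [0, [-0.0643, 0.0016, -0.034], [0, 0, 0.002]], [0, [-0.0737, 0.0017, -0.0308], [0, 0, 0.002]], [0, [-0.0824, 0.0019, -0.0261], [0, 0, 0.002]]])

```text
clock: 16.9
tool_pos: [529.4, 36.4, 386.7]
tcp_rot: [-1.575, -0.005, 0.324]
ft_force: [3.9, -2.8, 5.5]
finger_gap: 20.9
```

```bash
python3 - <<'E'
from h import *
circ(5,.08,a0=16.3,zc=398.5)
E
```

```text
t 16.9 pos [529.4  36.4 386.7] rot [-1.5746 -0.0052  0.3236] F [ 3.9 -2.8  5.5] T [-0.18 -0.74  0.01] gap 20.9 q [ 0.05  0.26  1.7  -0.    1.18 -0.28]
r 56.4 phi mod 3.716 Ftan -4.52 Frad 1.74
rv [ 0.0038 -0.0004  0.0052]
[0,[-0.0036,0.0012,0.0043],[0,0,0]],[0,[-0.0069,0.0012,0.0072],[0,0,0]],[0,[-0.0100,0.0012,0.0103],[0,0,0]],[0,[-0.0128,0.0013,0.0137],[0,0,0]],[0,[-0.0154,0.0013,0.0173],[0,0,0]],
phi end 16.7
```

Call:
play_rows(increments=[[0, [-0.0036, 0.0012, 0.0043], [0.004, 0, 0.005]], [0, [-0.0069, 0.0012, 0.0072], [0.004, 0, 0.005]], [0, [-0.01, 0.0012, 0.0103], [0.004, 0, 0.005]], [0, [-0.0128, 0.0013, 0.0137], [0.004, 0, 0.005]], [0, [-0.0154, 0.0013, 0.0173], [0.004, 0, 0.005]]])

```text
clock: 17.4
tool_pos: [509.6, 46.4, 386.3]
tcp_rot: [-1.576, -0.003, 0.324]
ft_force: [1.2, -4.0, 6.8]
finger_gap: 20.8
```

```bash
python3 - <<'E'
from h import *
circ(5,.08,a0=16.7,zc=398.5)
E
```

```text
t 17.4 pos [509.6  46.4 386.3] rot [-1.5762 -0.003   0.3242] F [ 1.2 -4.   6.8] T [-0.4  -0.55 -0.02] gap 20.8 q [ 0.07  0.23  1.74 -0.    1.17 -0.25]
r 55.98 phi mod 4.113 Ftan -3.37 Frad 2.49
rv [0.0054 0.0001 0.003 ]
[0,[-0.0021,0.0011,0.0053],[0,0,0]],[0,[-0.0040,0.0012,0.0092],[0,0,0]],[0,[-0.0056,0.0012,0.0133],[0,0,0]],[0,[-0.0069,0.0012,0.0175],[0,0,0]],[0,[-0.0079,0.0013,0.0218],[0,0,0]],
phi end 17.099999999999998
```

Call:
play_rows(increments=[[0, [-0.0021, 0.0011, 0.0053], [0.005, 0, 0.003]], [0, [-0.004, 0.0012, 0.0092], [0.005, 0, 0.003]], [0, [-0.0056, 0.0012, 0.0133], [0.005, 0, 0.003]], [0, [-0.0069, 0.0012, 0.0175], [0.005, 0, 0.003]], [0, [-0.0079, 0.0013, 0.0218], [0.005, 0, 0.003]]])

```text
clock: 17.9
tool_pos: [495.2, 63.0, 385.8]
tcp_rot: [-1.576, -0.002, 0.325]
ft_force: [-0.0, -4.5, 7.4]
finger_gap: 20.7
```

```bash
python3 - <<'E'
from h import *
circ(5,.08,a0=17.1,zc=398.5)
E
```

```text
t 17.9 pos [495.2  63.  385.8] rot [-1.5764 -0.0016  0.3246] F [-0.  -4.5  7.4] T [-0.44 -0.41  0.05] gap 20.7 q [ 0.11  0.21  1.76 -0.01  1.16 -0.22]
r 55.71 phi mod 4.51 Ftan -3.91 Frad 2.32
rv [0.0056 0.0006 0.0016]
[0,[-0.0002,0.0010,0.0058],[0,0,0]],[0,[-0.0004,0.0010,0.0102],[0,0,0]],[0,[-0.0003,0.0011,0.0146],[0,0,0]],[0,[0.0001,0.0011,0.0189],[0,0,0]],[0,[0.0009,0.0011,0.0233],[0,0,0]],
phi end 17.5
```

Call:
play_rows(increments=[[0, [-0.0002, 0.001, 0.0058], [0.005, 0, 0.002]], [0, [-0.0004, 0.001, 0.0102], [0.005, 0, 0.002]], [0, [-0.0003, 0.0011, 0.0146], [0.005, 0, 0.002]], [0, [0.0001, 0.0011, 0.0189], [0.005, 0, 0.002]], [0, [0.0009, 0.0011, 0.0233], [0.005, 0, 0.002]]])

```text
clock: 18.4
tool_pos: [488.5, 84.0, 385.4]
tcp_rot: [-1.576, -0.0, 0.325]
ft_force: [-0.3, -4.3, 7.0]
finger_gap: 20.6
```

```bash
python3 - <<'E'
from h import *
circ(5,.08,a0=17.5,zc=398.5)
E
```

```text
t 18.4 pos [488.5  84.  385.4] rot [-1.5762 -0.      0.3252] F [-0.3 -4.3  7. ] T [-0.59 -0.22 -0.01] gap 20.6 q [ 0.15  0.21  1.77 -0.01  1.16 -0.17]
r 55.34 phi mod 4.909 Ftan -4.23 Frad 0.8
rv [0.0054 0.0012 0.    ]
[0,[0.0018,0.0008,0.0055],[0,0,0]],[0,[0.0032,0.0009,0.0097],[0,0,0]],[0,[0.0050,0.0009,0.0137],[0,0,0]],[0,[0.0072,0.0010,0.0175],[0,0,0]],[0,[0.0096,0.0010,0.0212],[0,0,0]],
phi end 17.9
```

Call:
play_rows(increments=[[0, [0.0018, 0.0008, 0.0055], [0.005, 0.001, 0]], [0, [0.0032, 0.0009, 0.0097], [0.005, 0.001, 0]], [0, [0.005, 0.0009, 0.0137], [0.005, 0.001, 0]], [0, [0.0072, 0.001, 0.0175], [0.005, 0.001, 0]], [0, [0.0096, 0.001, 0.0212], [0.005, 0.001, 0]]])

```text
clock: 18.9
tool_pos: [490.4, 105.7, 384.8]
tcp_rot: [-1.576, 0.001, 0.325]
ft_force: [-1.5, -3.7, 7.2]
finger_gap: 20.9
```

```bash
python3 - <<'E'
from h import *
circ(5,.08,a0=17.9,zc=398.5)
E
```

```text
t 18.9 pos [490.4 105.7 384.8] rot [-1.5756e+00  1.1000e-03  3.2490e-01] F [-1.5 -3.7  7.2] T [-0.53 -0.01  0.01] gap 20.9 q [ 0.19  0.22  1.76 -0.01  1.16 -0.13]
r 55.01 phi mod 5.308 Ftan -3.93 Frad 0.5
rv [ 0.0048  0.0009 -0.0011]
[0,[0.0035,0.0006,0.0046],[0,0,0]],[0,[0.0065,0.0006,0.0079],[0,0,0]],[0,[0.0097,0.0007,0.0109],[0,0,0]],[0,[0.0132,0.0007,0.0136],[0,0,0]],[0,[0.0168,0.0008,0.0161],[0,0,0]],
phi end 18.299999999999997
```

Call:
play_rows(increments=[[0, [0.0035, 0.0006, 0.0046], [0.005, 0.001, -0.001]], [0, [0.0065, 0.0006, 0.0079], [0.005, 0.001, -0.001]], [0, [0.0097, 0.0007, 0.0109], [0.005, 0.001, -0.001]], [0, [0.0132, 0.0007, 0.0136], [0.005, 0.001, -0.001]], [0, [0.0168, 0.0008, 0.0161], [0.005, 0.001, -0.001]]])

```text
clock: 19.4
tool_pos: [500.6, 125.0, 384.3]
tcp_rot: [-1.575, 0.003, 0.325]
ft_force: [-1.8, -3.1, 7.5]
finger_gap: 21.0
```

```bash
python3 - <<'E'
from h import *
circ(5,.08,a0=18.3,zc=398.5)
E
```

```text
t 19.4 pos [500.6 125.  384.3] rot [-1.5745  0.0025  0.3246] F [-1.8 -3.1  7.5] T [-0.65  0.17  0.01] gap 21.0 q [ 0.22  0.24  1.73 -0.    1.17 -0.1 ]
r 54.67 phi mod 5.707 Ftan -3.55 Frad -0.57
rv [ 0.0037  0.0006 -0.0025]
[0,[0.0049,0.0004,0.0032],[0,0,0]],[0,[0.0089,0.0004,0.0050],[0,0,0]],[0,[0.0130,0.0005,0.0065],[0,0,0]],[0,[0.0173,0.0005,0.0077],[0,0,0]],[0,[0.0216,0.0006,0.0085],[0,0,0]],
phi end 18.7
```

Call:
play_rows(increments=[[0, [0.0049, 0.0004, 0.0032], [0.004, 0.001, -0.002]], [0, [0.0089, 0.0004, 0.005], [0.004, 0.001, -0.002]], [0, [0.013, 0.0005, 0.0065], [0.004, 0.001, -0.002]], [0, [0.0173, 0.0005, 0.0077], [0.004, 0.001, -0.002]], [0, [0.0216, 0.0006, 0.0085], [0.004, 0.001, -0.002]]])

```text
clock: 19.9
tool_pos: [517.1, 138.6, 383.9]
tcp_rot: [-1.573, 0.006, 0.324]
ft_force: [-6.1, -2.0, 9.4]
finger_gap: 21.2
```

```bash
python3 - <<'E'
from h import *
circ(5,.08,a0=18.7,zc=398.5)
E
```

```text
t 19.9 pos [517.1 138.6 383.9] rot [-1.5734  0.0056  0.3242] F [-6.1 -2.   9.4] T [-0.57  0.9   0.02] gap 21.2 q [ 0.24  0.27  1.69 -0.    1.19 -0.08]
r 54.35 phi mod 6.102 Ftan -6.3 Frad 1.22
rv [ 0.0026  0.0002 -0.0056]
[0,[0.0060,0.0003,0.0014],[0,0,0]],[0,[0.0103,0.0003,0.0015],[0,0,0]],[0,[0.0147,0.0004,0.0013],[0,0,0]],[0,[0.0191,0.0004,0.0007],[0,0,0]],[0,[0.0234,0.0004,-0.0002],[0,0,0]],
phi end 19.099999999999998
```

Contact: +2.4 N over running free. Advancing 0.24 rad.

Call:
play_rows(increments=[[0, [0.006, 0.0003, 0.0014], [0.003, 0, -0.005]], [0, [0.0103, 0.0003, 0.0015], [0.003, 0, -0.005]], [0, [0.0147, 0.0004, 0.0013], [0.003, 0, -0.005]]])

```text
clock: 20.2
tool_pos: [528.2, 143.1, 383.6]
tcp_rot: [-1.572, 0.01, 0.325]
ft_force: [-11.3, -1.8, 12.5]
finger_gap: 20.7
```

```bash
python3 - <<'E'
from h import *
circ(5,.06,a0=18.94,zc=398.5)
E
```

```text
t 20.2 pos [528.2 143.1 383.6] rot [-1.5717  0.0105  0.3246] F [-11.3  -1.8  12.5] T [-0.56  1.94  0.03] gap 20.7 q [ 0.24  0.29  1.66 -0.    1.2  -0.08]
r 54.27 phi mod 0.04 Ftan -11.35 Frad 1.47
rv [ 0.001   0.0007 -0.0105]
[0,[0.0061,0.0002,0.0001],[0,0,0]],[0,[0.0093,0.0002,-0.0004],[0,0,0]],[0,[0.0125,0.0002,-0.0012],[0,0,0]],[0,[0.0157,0.0002,-0.0022],[0,0,0]],[0,[0.0188,0.0003,-0.0034],[0,0,0]],
phi end 19.240000000000002
```

The handle now needs about 6.5–7.5 N more than running free, inside the 4–9 N band. Stopping here and releasing.

Call:
play_rows(increments=[[0, [-0.0005, -0.0005, 0], [0, 0, 0]], [0.6, [-0.0005, -0.0005, 0], [0, 0, 0]], [0.6, [-0.0005, -0.0005, 0], [0, 0, 0]], [0.6, [-0.0005, -0.0005, 0], [0, 0, 0]], [0.6, [0, -0.015, 0], [0, 0, 0]], [0.6, [0, -0.035, 0], [0, 0, 0]], [0.6, [0, -0.06, 0], [0, 0, 0]], [0.6, [0, -0.09, 0], [0, 0, 0]], [0.6, [0, -0.12, 0], [0, 0, 0]]])

```text
clock: 21.1
tool_pos: [529.4, 143.5, 504.2]
tcp_rot: [-1.572, 0.012, 0.325]
ft_force: [0.1, 0.4, 0.5]
finger_gap: 51.4
```

Call:
play_rows(increments=[[0.6, [0, -0.04, 0.04], [0, 0, 0]], [0.6, [0, -0.04, 0.08], [0, 0, 0]], [0.6, [0, -0.04, 0.11], [0, 0, 0]], [0.6, [0, -0.04, 0.11], [0, 0, 0]], [0.6, [0, -0.04, 0.11], [0, 0, 0]]])

```text
clock: 21.6
tool_pos: [494.7, 248.2, 543.5]
tcp_rot: [-1.573, 0.012, 0.326]
ft_force: [0.3, -0.2, 0.4]
finger_gap: 51.3
```

```bash
python3 - <<'E'
from h import *
st()
c=r.read_camera("scene");f=c["frame"][:,:,::-1];g=r.read_camera("top")["frame"][:,:,::-1]
print(px(c,[543.2,92,190-15.1+26]))
print([px(c,[543.2,92,z]) for z in (174.9,)], px(c,[525,144,174.9+72.5]))
cv2.imwrite("pics/end.png",np.hstack([cv2.resize(f[215:305,350:470],(400,300),interpolation=cv2.INTER_CUBIC),cv2.resize(g,(400,300))]))
E
```

```text
t 21.6 pos [494.7 248.2 543.5] rot [-1.5733  0.0124  0.3258] F [ 0.3 -0.2  0.4] T [-0.08 -0.06 -0.04] gap 51.3 q [ 0.44  0.24  1.34 -0.    1.58  0.12]
[401.81325359 255.48080711]
[array([400.50358382, 263.22573629])] [432.33915068 249.00258285]
```

View pics/end.png

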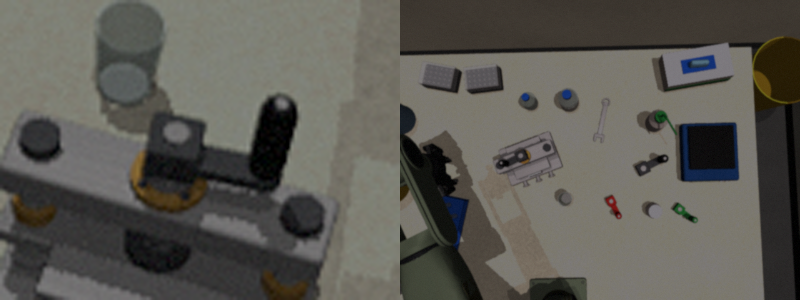

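The last picture shows the crank level on the sunken screw, hub top within about 1.5 px of where a fully seated hub should appear. The bystanders are in place and the gripper is clear.

```bash
python3 -c "
from workcell import r
print(r.sign_off())"
```

```text
the job is handed in; nothing more can be done
None
```

I fitted the small dark crank fully onto the screw's square and wound it clockwise about 19 rad (3 turns) by the handle. I stopped at a firm grip, let go and handed the job in at about 22 s of the 72 s allowed.

- **Fit:** the crank bottomed on the collar at the expected height, with about 9 N of contact force. I kept a light downward push, mostly 4–8 N, while the screw sank about 15 mm. In the last picture the hub top was about 1.5 px from where a seated hub should be.
- **Grip:** running free took 3.4–5 N at the handle, and the last reading while turning was 11.35 N. That is about 6.5–7.5 N more, within the 4–9 N band. The last step rose faster than the stated stiffness predicts: 5 N over about 0.22 rad, where about 3 N was expected. I did not measure the plate force directly.
- **Release:** the crank stayed on the screw, and the arm was clear and touching nothing. The other things on the bench looked undisturbed in the last picture.
- **Disagreement:** the handle top appeared about 3 px from its predicted place in the last scene picture. I put this down to the scene camera's calibration, which was 2–4 mm off the top camera for this crank earlier.

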